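# Draw the plug gauge out to its wear band and hold it for inspection

## Task

Two plug gauges sit in the leaning bores of a printed robot-leg link. Take the green-handled one by its handle and draw it straight out along its leaning bore until its whole yellow wear band has just come clear of the bore's mouth, with at most a finger's width (15 mm) of bare steel showing below the band, then finish while still holding it there for inspection, steady, in line with the bore and not jammed against its side. Never pull it right out of the bore, and leave the red gauge, the white cup and the caliper alone.

Things in the scene. Friction and masses are not known exactly. Their poses are not given: they have to be found in the camera images.
- link: grey printed leg link fixed on a low steel stand: a bar with rounded ends, 230 mm long (its y), 60 wide (x), 66 thick (z). Its z axis is the way out of both bores: up, leaning 20 degrees from vertical towards the link's -x side, roughly at the robot. Origin: centre of its underside. Bores 17 mm wide go right through at y = +45 and -45 mm; mouths in the top face, z = 66 mm
- bore_left (a point): centre of the mouth of the bore at link y = +45 mm, in the link's top face; axes as the link's
- bore_right (a point): centre of the mouth of the bore at link y = -45 mm; axes as the link's
- green_grip (a point): centre of the green handle; z runs along the gauge out of the bore. Handle: cylinder 28 mm across, 52 mm long (26 each way). It starts seated in either bore, the handle's underside on the link's top face; below it a steel pin 16 mm across, 62 mm long, 0.5 mm play all round. 0.13 to 0.25 kg; only weight and rubbing resist
- green_band (a point): lower edge of the yellow band on the green gauge's pin, on its axis; the band is 10 mm wide, 20 to 30 mm below the handle's underside. This point is 56 mm below green_grip along the gauge, so 30 mm inside the bore at the start, hidden
- green_tip (a point): lower end of the green gauge's pin, 62 mm below the handle's underside
- red_grip (a point): centre of the handle of the red gauge, the same size as the green one, seated in the other bore 90 mm away; to be left alone
- cup_center (a point): white printed cup, 76 mm across and 70 mm high, standing on the bench to the robot's right; this is its centre, half-way up; to be left alone
- caliper: caliper lying flat on the bench to the robot's left, 200 mm long (its x), 75 mm over its jaws and 14 mm thick; origin at the underside; to be left alone
Mind the look-alikes: they are no part of the job. There is more than one size of the part that bears link; the job needs the larger.

How it is judged:
By the outcome, as a careful person would: the job done as asked, in the order asked, and still so for the second after the job is handed in, while the arm keeps its last pose, push and grip.
It also fails if it takes over 35 s, if anything falls off the work surface, if the arm or the gripper's body presses on something with over 40 N, if the wrist force passes 120 N, or if a joint passes its speed limit or range.

## Robot

A 6-joint arm with a two-finger parallel gripper is mounted at the origin on the work surface. World frame = base frame: x ahead of the robot, y to its left, z up, the work surface at z = 0. Lengths are in m, angles in rad, forces in N, time in s.
With the tool pointing down it reaches from about 0.375 to 0.9 m from the base axis. Payload 3.1 kg.
Tool frame: the origin (TCP) lies midway between the tips of the shut fingers; the grasp point (between the pads) lies 19 mm behind it; x points along the fingers, y is the direction in which the jaws open and shut, and the axes are right-handed (so a half turn about x gives the same grasp; the last joint's range is limited). The gripper opens to 85 mm and grips with 20 to 120 N. Pads are 22 mm wide; open, the fingers measure 114 mm over their backs; the gripper's body (76 mm by 85 mm) begins 54 mm behind the grasp point. The pads swing forward as they close: fully open they stand 13 mm farther back than shut.
Start: joints at [1.153, 0.527, 1.433, -0, 1.181, -0.178], TCP at [0.148, 0.607, 0.231] pointing down, gripper open.
Joint ranges: [-3.08, 3.08], [-0.75, 2.2], [0.22, 2.44], [-1.43, 4.57], [0, 2.65], [-2.85, 2.85]. Speed limits (rad/s): [2.79, 2.79, 3.14, 3.14, 3.14, 3.14].

## Interface

Orientations are given as a unit quaternion [x, y, z, w].
In Python, from cell import arm gives the robot as it stands.
- The arm moves only by the tool servo_tool, never from a script. Its argument "increments" is a list of rows, each an object with "twist": the turn, a rotation vector about the world's x, y, z in degrees, a list of three; "dp": the shift along the world's x, y, z in mm, a list of three; "grip": the gripper command: -1 is fully open, 1 is shut, values between are in proportion. A call has exactly 10 rows; each row is the pose to reach, as a shift and turn from the pose commanded when the call began; what a row does not reach only later rows make up. A row lasts 1/12 s, in which the tool goes at most 41.7 mm and 7.16 degrees, less where a joint would pass 70% of its speed; a pose out of reach is approached as far as the arm can. A call with a gripper value outside its range is refused whole. The fingers move at their own pace and stop on an object; the grip force is fixed at half the most. Time passes only in rows, so rows that repeat a pose let the fingers close, or fill a call up. It gives the time, the measured TCP pose, the force and the opening at its end, in the units of the state.
- arm.read_state(): the state, without advancing time (a new reading comes with each control period).
- arm.capture(name): name is "scene" or "side" or "wrist"; returns the picture (480x640x3 uint8, red, green, blue); there is no depth.
- arm.calibration(name): a dict with "fovy" (degrees; the focal length in pixels is half the picture's height over the tangent of half this angle, whatever the lens; pixels are square), "cx", "cy" (the principal point, pixels), "D" ([k1, k2, p1, p2, k3] as OpenCV has them; the pictures are not rectified), "extrinsics" (4x4, takes a point from camera to world coordinates); the wrist camera has in their place "tool_from_camera" (4x4, takes a point from camera to tool coordinates, whose origin is the TCP and whose axes are the tool frame's). Camera axes: x right, y down, z forward; pixel columns grow to the right and rows downward; lengths in m; the calibration is good to about 2 mm. A picture is of the moment at which its call begins: read the wrist's pose just before it. calibration takes no time and is no camera call.
- arm.hand_in(): hands the job in, once; it reports no verdict.
The state is a dict: "clock": time; "qpos": joint angles; "qd": joint speeds; "tau": joint torques, N m; "eef_pos": TCP position; "tcp_rot": TCP orientation; "force": force on the tool from outside, world axes, zero at the start; "ft_torque": the same for the moment, N m; "gripper_width": opening from 0.0 (shut) to 1.0 (fully open).
Only numpy, scipy, OpenCV 4.12 (cv2) and the standard library are available. Lean on these libraries where they do the work, as an engineer would, in place of code of your own. Each camera call takes 0.05 s, during which the arm holds its last target.

## Working session

There is one attempt and no reset: what is moved stays moved. The work goes in short steps, Python scripts to look and compute and a tool call to move; the robot and the scene stay as the last step left them, time stands still between calls to the robot, and variables do not carry over. Pictures are saved under pics/ and viewed, and the job is handed in when it is done.

Besides the shell and the picture viewer there is one more tool, called as name(argument=value, ...) on one line, values as JSON. servo_tool: Moves the arm, as the interface text tells. Its arguments: {"type":"object","properties":{"increments":{"type":"array"}},"required":["increments"]}

```bash
ls; mkdir -p pics; python3 - <<'E'
from cell import arm
import cv2
s=arm.read_state(); print({k:(v if not hasattr(v,'tolist') else v.tolist()) for k,v in s.items()})
for n in("scene","side","wrist"):
    im=arm.capture(n); cv2.imwrite(f"pics/{n}0.png",im[:,:,::-1]); print(n,arm.calibration(n))
E
```

```text
pics
{'clock': 0.0, 'qpos': [1.1524870008743162, 0.5284701876671102, 1.4338924611217836, 1.662107935211459e-05, 1.1813820852926231, -0.1784857457668154], 'qd': [0.0005825693188195203, -0.000760876981955879, 0.0008519641916879767, -0.0014256716547167683, -0.0012540414602880252, 0.0004531816960071337], 'tau': [-0.0010408208618173376, -44.23706531524658, -17.802375555038452, -0.0002684628634597175, 0.00860236817970872, -7.764691822842451e-07], 'eef_pos': [0.14812426594226974, 0.6064680645803502, 0.23033426772498394], 'tcp_rot': [0.08386390605822917, 0.7022573918113297, -0.08531521341548219, 0.7017996261518497], 'force': [-0.9038675406868579, 0.3070063710722665, 0.29673111241642547], 'ft_torque': [-0.006347626129358026, -0.005771377166137158, -0.016066364799983503], 'gripper_width': 1.0006231359918538}
scene {'fovy': 50.20413726355981, 'cx': 326.1202244919724, 'cy': 240.4436108824212, 'D': array([-0.00989175,  0.        ,  0.        ,  0.        ,  0.        ]), 'extrinsics': array([[ 2.41960804e-01,  7.16723358e-01, -6.54035624e-01,
         1.24008435e+00],
       [ 9.70285886e-01, -1.
[... 473 characters left out ...]
  [-0.54859127, -0.59960697,  0.58268268, -0.73440946],
       [-0.01929233, -0.68764964, -0.72578632,  1.04015842],
       [ 0.        ,  0.        ,  0.        ,  1.        ]])}
wrist {'fovy': 68.04673244066204, 'cx': 318.1580187664235, 'cy': 240.64614880252577, 'D': array([-0.0045824,  0.       ,  0.       ,  0.       ,  0.       ]), 'tool_from_camera': array([[ 3.38372400e-04, -2.98150515e-01,  9.54518809e-01,
        -1.42677078e-01],
       [ 9.99999850e-01,  5.12787453e-04, -1.94322526e-04,
         9.62975637e-04],
       [-4.31527908e-04,  9.54518731e-01,  2.98150643e-01,
        -7.82501741e-02],
       [ 0.00000000e+00,  0.00000000e+00,  0.00000000e+00,
         1.00000000e+00]])}
```

View pics/scene0.png

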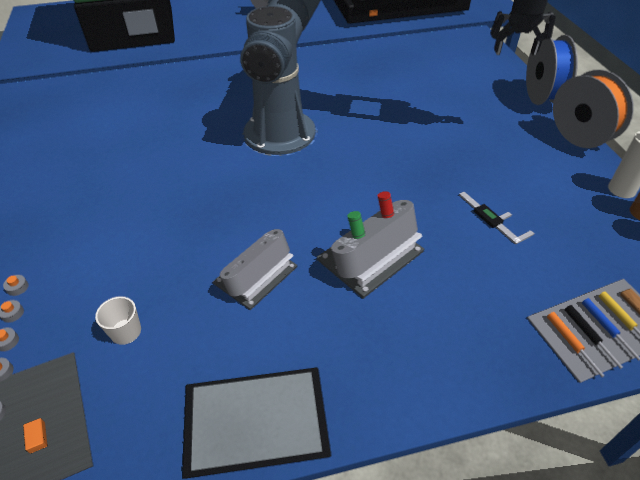

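View pics/side0.png

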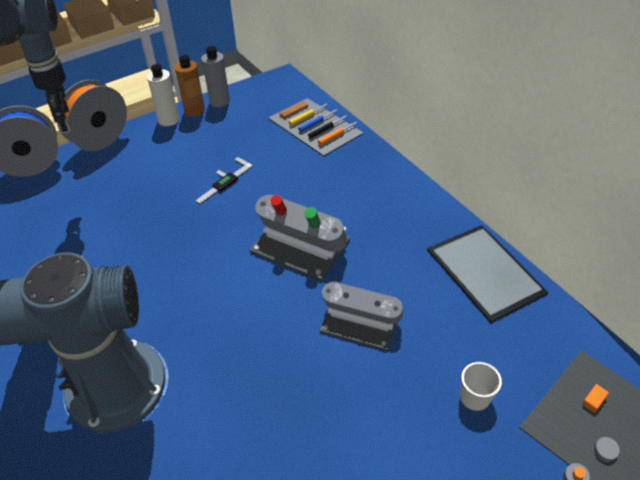

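View pics/wrist0.png

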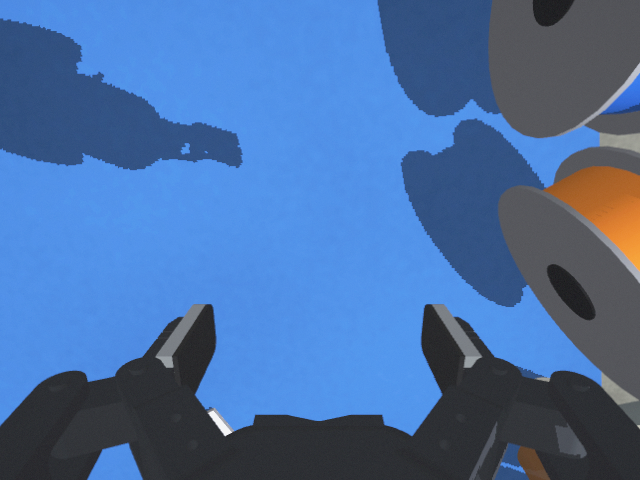

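The scene view shows the green handle at about (356,224) and red at (385,204). In the side view green is at (312,217) and red at (278,205). The larger link carries both gauges. Next I triangulate the handles.

```bash
cat > h.py <<'E'
import numpy as np, cv2
from cell import arm
from scipy.spatial.transform import Rotation as R
def K(c): 
    f=240/np.tan(np.radians(c['fovy'])/2); return np.array([[f,0,c['cx']],[0,f,c['cy']],[0,0,1]])
def T(n,s=None):
    c=arm.calibration(n)
    if n!="wrist": return c['extrinsics']
    t=np.eye(4); t[:3,:3]=R.from_quat(s['tcp_rot']).as_matrix(); t[:3,3]=s['eef_pos']
    return t@c['tool_from_camera']
def ray(n,px,s=None):
    c=arm.calibration(n); u=cv2.undistortPoints(np.float64([[px]]),K(c),c['D'])[0,0]
    t=T(n,s); d=t[:3,:3]@[u[0],u[1],1]; return t[:3,3],d/np.linalg.norm(d)
def tri(rs):
    A=sum(np.eye(3)-np.outer(d,d) for o,d in rs); b=sum((np.eye(3)-np.outer(d,d))@o for o,d in rs)
    p=np.linalg.solve(A,b); return p,[np.linalg.norm(np.cross(p-o,d)) for o,d in rs]
def proj(n,P,s=None):
    c=arm.calibration(n); t=np.linalg.inv(T(n,s))
    return cv2.projectPoints(np.float64(P).reshape(-1,3),cv2.Rodrigues(t[:3,:3])[0],t[:3,3],K(c),c['D'])[0][:,0]
def mask(im,col):
    h=cv2.cvtColor(im,cv2.COLOR_RGB2HSV).astype(int); H,S,V=h[...,0],h[...,1],h[...,2]
    if col=='g': m=(H>45)&(H<80)&(S>110)&(V>40)
    if col=='r': m=((H<5)|(H>174))&(S>150)&(V>60)
    if col=='y': m=(H>20)&(H<35)&(S>110)&(V>80)
    return m.astype(np.uint8)
def blobs(m,amin=20):
    n,l,st,ce=cv2.connectedComponentsWithStats(m)
    return [(st[i].tolist(),ce[i],l==i) for i in range(1,n) if st[i,4]>=amin]
E
python3 - <<'E'
from h import *
for n in("scene","side"):
    im=cv2.imread(f"pics/{n}0.png")[:,:,::-1].copy()
    for c in "gr":
        for b in blobs(mask(im,c)): print(n,c,b[0],b[1].round(2))
    x,y=(330,180) if n=="scene" else (240,170)
    cv2.imwrite(f"pics/{n}0z.png",cv2.resize(im[y:y+130,x-20:x+120,::-1],None,fx=4.5,fy=4.5,interpolation=cv2.INTER_CUBIC))
E
```

```text
scene g [74, 0, 19, 3, 35] [82.09  0.51]
scene g [483, 209, 13, 10, 56] [489.2  213.34]
scene g [348, 211, 16, 28, 307] [355.88 224.04]
scene r [378, 192, 15, 26, 270] [385.42 204.11]
side g [219, 176, 11, 8, 42] [224.17 179.48]
side g [305, 208, 14, 20, 193] [311.9  216.89]
side r [271, 196, 15, 19, 180] [277.96 204.52]
```

View pics/scene0z.png

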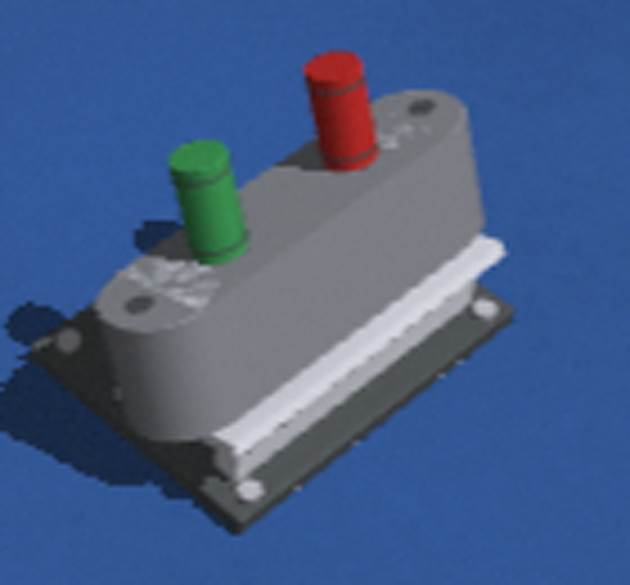

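View pics/side0z.png

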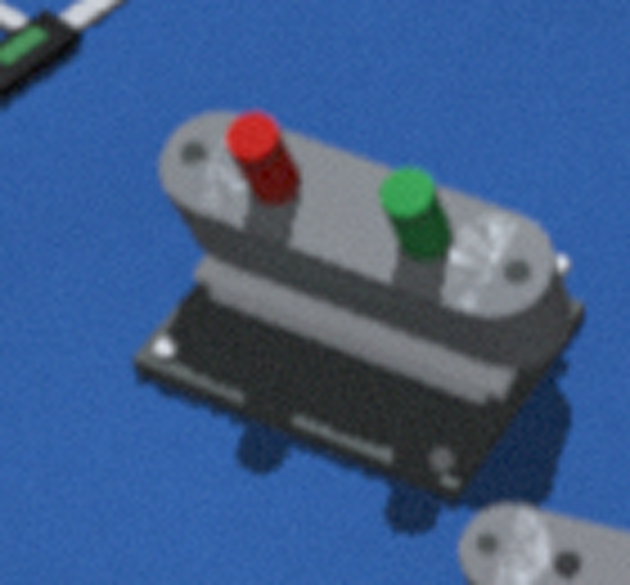

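The zooms show the leaning link, with the green handle nearer the robot's right end of it and the red handle 90 mm away. Small holes are visible at both ends.

```bash
python3 - <<'E'
from h import *
P={}
for c,a,b in(("g",(355.88,224.04),(311.9,216.89)),("r",(385.42,204.11),(277.96,204.52))):
    P[c],e=tri([ray("scene",a),ray("side",b)]); print(c,P[c].round(4),np.round(e,4))
d=P['r']-P['g']; print(np.linalg.norm(d),d)
y=d*[1,1,0]; y/=np.linalg.norm(y)
xh=np.cross(y,[0,0,1]); print("xh",xh, "yaw y", np.degrees(np.arctan2(-y[0],y[1])))
z=np.cos(np.radians(20))*np.array([0,0,1])-np.sin(np.radians(20))*xh
print("z",z)
g=P['g']
for n in("scene","side"): 
    print(n,proj(n,[g+z*.026,g-z*.026,P['r']+z*.026,P['r']-z*.026]).round(1))
    # end holes guess y=+-?
E
```

```text
g [0.5317 0.0729 0.1278] [0.0006 0.0006]
r [0.4888 0.1522 0.1274] [0.0008 0.0008]
0.09013792607190362 [-0.04289093  0.07927851 -0.00036351]
xh [ 0.87953159  0.4758405  -0.        ] yaw y 28.41408930012072
z [-0.30081752 -0.16274704  0.93969262]
scene [[353.5 213.3]
 [358.5 234.1]
 [383.6 193.4]
 [387.7 214. ]]
side [[309.7 211.7]
 [314.3 222.3]
 [275.3 199.3]
 [281.  210.1]]
```

```bash
cat >> h.py <<'E'
G=np.array([.5317,.0729,.1278]); RED=np.array([.4888,.1522,.1274])
XH=np.array([.87953,.47584,0]); YL=np.array([-.47584,.87953,0]); Z=np.array([-.30082,-.16275,.93969])
XL=np.cross(YL,Z)
E
python3 - <<'E'
from h import *
s=arm.read_state(); M=R.from_quat(s['tcp_rot']); print(M.as_matrix().round(3))
for nm,yy in(("x",XL),("-x",-XL),("y",YL),("-y",-YL)):
    x=-Z; Rt=R.from_matrix(np.c_[x,yy,np.cross(x,yy)])
    print(nm,np.degrees((Rt*M.inv()).as_rotvec()).round(1), np.cross(x,yy).round(2))
p=s['eef_pos']
print("pre", ((G+Z*.081-p)*1000).round(1), "grasp",((G-Z*.019-p)*1000).round(1))
E
```

```text
[[-0.001  0.238  0.971]
 [-0.002  0.971 -0.238]
 [-1.    -0.002 -0.   ]]
x [ 16.4 -12.7 -47.3] [ 0.48 -0.88 -0.  ]
-x [-15.3 -19.9 130.5] [-0.48  0.88  0.  ]
y [  2.7 -20.3  41.7] [0.83 0.45 0.34]
-y [  25.5    3.2 -136.1] [-0.83 -0.45 -0.34]
pre [ 359.2 -546.9  -26.6] grasp [ 389.2 -530.6 -120.6]
```

servo_tool(increments=[{"twist":[0.8,-0.6,-2.4],"dp":[18,-27,12],"grip":-1},{"twist":[1.6,-1.3,-4.7],"dp":[36,-54,24],"grip":-1},{"twist":[2.5,-1.9,-7.1],"dp":[54,-82,36],"grip":-1},{"twist":[3.3,-2.5,-9.5],"dp":[72,-109,44],"grip":-1},{"twist":[4.1,-3.2,-11.8],"dp":[90,-137,48],"grip":-1},{"twist":[4.9,-3.8,-14.2],"dp":[108,-164,50],"grip":-1},{"twist":[5.7,-4.4,-16.6],"dp":[126,-191,50],"grip":-1},{"twist":[6.6,-5.1,-18.9],"dp":[144,-219,50],"grip":-1},{"twist":[7.4,-5.7,-21.3],"dp":[162,-246,50],"grip":-1},{"twist":[8.2,-6.35,-23.65],"dp":[180,-273,50],"grip":-1}])

```text
clock: 0.98
eef_pos: [0.3287, 0.3326, 0.2813]
tcp_rot: [0.281, 0.634, -0.172, 0.7]
force: [0.3, -0.6, 0.6]
gripper_width: 1.002
```

servo_tool(increments=[{"twist":[0.8,-0.6,-2.4],"dp":[18,-27,0],"grip":-1},{"twist":[1.6,-1.3,-4.7],"dp":[36,-54,0],"grip":-1},{"twist":[2.5,-1.9,-7.1],"dp":[54,-82,0],"grip":-1},{"twist":[3.3,-2.5,-9.5],"dp":[72,-109,-5],"grip":-1},{"twist":[4.1,-3.2,-11.8],"dp":[90,-137,-15],"grip":-1},{"twist":[4.9,-3.8,-14.2],"dp":[108,-164,-28],"grip":-1},{"twist":[5.7,-4.4,-16.6],"dp":[126,-191,-42],"grip":-1},{"twist":[6.6,-5.1,-18.9],"dp":[144,-219,-56],"grip":-1},{"twist":[7.4,-5.7,-21.3],"dp":[162,-246,-66],"grip":-1},{"twist":[8.2,-6.35,-23.65],"dp":[179,-274,-77],"grip":-1}])

```text
clock: 1.82
eef_pos: [0.508, 0.0585, 0.2037]
tcp_rot: [0.463, 0.534, -0.251, 0.661]
force: [0.3, -0.6, 0.2]
gripper_width: 0.997
```

```bash
python3 - <<'E'
from h import *
s=arm.read_state(); im=arm.capture("wrist"); cv2.imwrite("pics/wrist1.png",im[:,:,::-1])
print(np.array(s['qpos']).round(2))
for c in "gr":
    for b in blobs(mask(im,c),100): print(c,b[0],b[1].round(1))
print(proj("wrist",[G,G+Z*.026,G-Z*.026,RED+Z*.026,RED-Z*.026],s).round(1))
E
```

```text
[-0.24  0.33  1.98  0.42  0.61 -1.06]
g [296, 221, 45, 63, 2126] [317.9 254. ]
r [292, 74, 52, 56, 2236] [317.2 101.5]
[[319.1 250.5]
 [319.4 264.7]
 [318.9 239. ]
 [319.1 102.8]
 [318.6 108.4]]
```

View pics/wrist1.png

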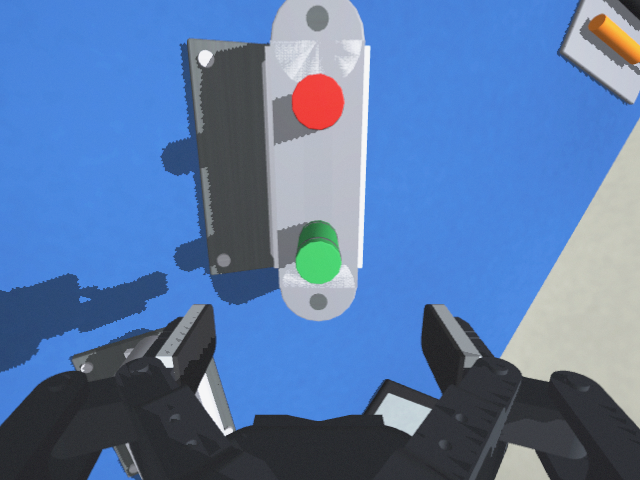

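The wrist view shows the green top face at about (319,262), the red one at (318,101), and the finger midline at column 318.5. The grip is already centred across the jaws. I'll check the offset along link y from the top-face ellipses.

```bash
python3 - <<'E'
from h import *
im=cv2.imread("pics/wrist1.png")[:,:,::-1].copy()
V=im.max(axis=2)
s=arm.read_state()
for c,g,thr in(("g",G,165),("r",RED,180)):
    m=(mask(im,c)&(V>thr)).astype(np.uint8)
    b=max(blobs(m,100),key=lambda b:b[0][4]); cs,_=cv2.findContours(b[2].astype(np.uint8),0,1)
    print(c,b[0],cv2.fitEllipse(max(cs,key=len)))
    pr=proj("wrist",[g+Z*.026],s)[0]
    o,d=ray("wrist",cv2.fitEllipse(max(cs,key=len))[0],s)
    q=o+d*((g+Z*.026-o)@Z)/(d@Z); e=q-(g+Z*.026); print("err mm in link x,y:",(e@XL*1e3).round(2),(e@YL*1e3).round(2))
tc=R.from_quat(s['tcp_rot']).as_matrix(); print((tc.T@np.c_[XL,YL,Z]).round(3))
print("TCP err",((s['eef_pos']-(G+Z*.081))@np.c_[XL,YL,Z]*1e3).round(2))
E
```

```text
g [296, 241, 45, 43, 1527] ((318.3110046386719, 261.7995910644531), (41.57614517211914, 44.91712951660156), 69.13301849365234)
err mm in link x,y: 0.01 -4.12
r [292, 74, 52, 55, 2217] ((317.3182678222656, 101.37226867675781), (50.617942810058594, 53.91289138793945), 177.63499450683594)
err mm in link x,y: 0.09 -6.0
[[ 0.005 -0.007 -1.   ]
 [ 1.    -0.006  0.005]
 [-0.006 -1.     0.007]]
TCP err [ 0.48 -7.64 -1.71]
```

```bash
python3 - <<'E'
from h import *
s=arm.read_state(); print(s['clock'],s['eef_pos'],s['qd'],s['tcp_rot'])
print(((s['eef_pos']-(G+Z*.081))@np.c_[XL,YL,Z]*1e3).round(2))
E
```

```text
1.8667 [0.5118793  0.05349224 0.20246709] [ 0.0717269  -0.03918678 -0.01374318 -0.06694749  0.06557939  0.14459763] [ 0.46424083  0.53116128 -0.25270312  0.66218524]
[ 0.48 -7.64 -1.71]
```

The arm was still settling when I read the second state, so I'll settle it part-way down and measure again.

servo_tool(increments=[{"twist":[0,0,0],"dp":[3,1.6,-9.4],"grip":-1},{"twist":[0,0,0],"dp":[6,3.2,-18.8],"grip":-1},{"twist":[0,0,0],"dp":[9,4.9,-28.2],"grip":-1},{"twist":[0,0,0],"dp":[12,6.5,-37.6],"grip":-1},{"twist":[0,0,0],"dp":[12,6.5,-37.6],"grip":-1},{"twist":[0,0,0],"dp":[12,6.5,-37.6],"grip":-1},{"twist":[0,0,0],"dp":[12,6.5,-37.6],"grip":-1},{"twist":[0,0,0],"dp":[12,6.5,-37.6],"grip":-1},{"twist":[0,0,0],"dp":[12,6.5,-37.6],"grip":-1},{"twist":[0,0,0],"dp":[12,6.5,-37.6],"grip":-1}])

```text
clock: 2.7
eef_pos: [0.5195, 0.0667, 0.1672]
tcp_rot: [0.462, 0.534, -0.25, 0.662]
force: [-0.8, -0.8, 0.3]
gripper_width: 1.002
```

```bash
cat > look.py <<'E'
from h import *
import sys
s=arm.read_state(); im=arm.capture("wrist"); cv2.imwrite(f"pics/{sys.argv[1]}.png",im[:,:,::-1])
print(s['eef_pos'].round(4) if hasattr(s['eef_pos'],'round') else s['eef_pos'],np.abs(s['qd']).max())
V=im.max(axis=2)
for c,g,thr in(("g",G,165),("r",RED,180)):
    m=(mask(im,c)&(V>thr)).astype(np.uint8)
    b=max(blobs(m,100),key=lambda b:b[0][4]); cs,_=cv2.findContours(b[2].astype(np.uint8),0,1)
    el=cv2.fitEllipse(max(cs,key=len)); print(c,b[0],np.round(el[0],1),np.round(el[1],1))
    o,d=ray("wrist",el[0],s)
    q=o+d*((g+Z*.026-o)@Z)/(d@Z); e=q-(g+Z*.026); print("err mm in link x,y:",(e@XL*1e3).round(2),(e@YL*1e3).round(2))
tc=R.from_quat(s['tcp_rot']).as_matrix(); print((tc.T@np.c_[XL,YL,Z]).round(4))
print("TCP rel G link axes",((s['eef_pos']-G)@np.c_[XL,YL,Z]*1e3).round(2))
E
python3 look.py wrist2
```

```text
[0.5195 0.0667 0.1672] 0.004130714727011329
g [290, 268, 55, 37, 1295] [315.4 284.6] [29.7 60.5]
err mm in link x,y: -1.45 6.57
r [285, 64, 64, 70, 3466] [316.4  98.6] [63.2 67.9]
err mm in link x,y: -0.86 0.76
[[ 0.0034 -0.001  -1.    ]
 [ 1.      0.0012  0.0034]
 [ 0.0012 -1.      0.001 ]]
TCP rel G link axes [ 0.64  0.29 41.71]
```

View pics/wrist2.png

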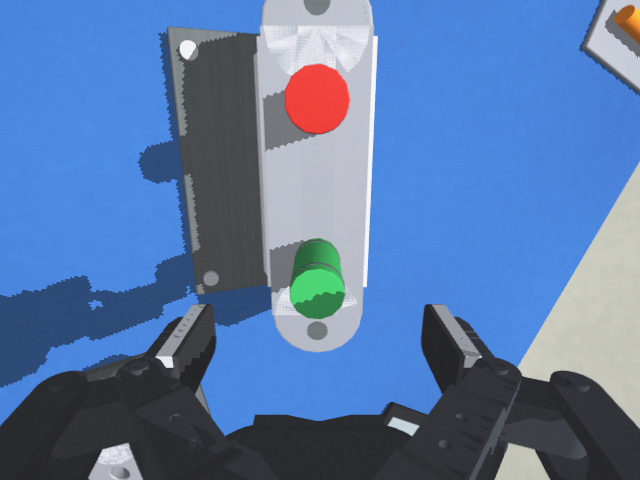

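```bash
python3 - <<'E'
from h import *
s=arm.read_state()
t=T("wrist",s); L=np.c_[XL,YL,Z]
print("cam rel G",((t[:3,3]-G)@L*1e3).round(2))
print("cam axes in link\n",(L.T@t[:3,:3]).round(4))
print(proj("wrist",[G+Z*.026,G-Z*.026,RED+Z*.026,G-Z*.026+YL*-.045+0*XL, RED-Z*.026+YL*.045],s).round(1))
print(s['tcp_rot'])
E
```

```text
cam rel G [ -0.81  78.63 184.58]
cam axes in link
 [[ 1.000e+00  5.000e-04  3.500e-03]
 [ 1.500e-03 -9.542e-01 -2.991e-01]
 [ 3.200e-03  2.991e-01 -9.542e-01]]
[[318.5 296.7]
 [318.2 259.7]
 [318.6 100.3]
 [318.1 322.8]
 [318.3  15.4]]
[ 0.46240198  0.53436889 -0.24988463  0.6619607 ]
```

```bash
python3 - <<'E'
from h import *
s=arm.read_state();L=np.c_[XL,YL,Z]
M=R.from_quat(s['tcp_rot']).as_matrix(); print(s['clock'],s['eef_pos'],((s['eef_pos']-G)@L*1e3).round(2)); print((M.T@L).round(4)); print(np.linalg.norm(L,axis=0), (L.T@L).round(4))
c=arm.calibration("wrist")['tool_from_camera']; print(c)
E
```

```text
2.75 [0.5195387  0.06656893 0.16715329] [ 0.58  0.22 41.67]
[[ 0.0033 -0.001  -1.    ]
 [ 1.      0.001   0.0033]
 [ 0.001  -1.      0.001 ]]
[0.99999713 0.99999836 0.99999877] [[ 1.  0. -0.]
 [ 0.  1. -0.]
 [-0. -0.  1.]]
[[ 9.10815596e-05 -2.98167483e-01  9.54513564e-01 -1.42991723e-01]
 [ 9.99999853e-01  5.37261568e-04  7.24058679e-05 -8.36831888e-04]
 [-5.34412529e-04  9.54513417e-01  2.98167488e-01 -7.82688882e-02]
 [ 0.00000000e+00  0.00000000e+00  0.00000000e+00  1.00000000e+00]]
```

```bash
python3 - <<'E'
from h import *
for i in range(3):
    print([arm.calibration(n)[k][:3,3].round(5).tolist() for n,k in(("wrist","tool_from_camera"),("scene","extrinsics"),("side","extrinsics"))])
E
```

```text
[[-0.14299, -0.00084, -0.07827], [1.24008, -0.16769, 0.89362], [0.05949, -0.73441, 1.04016]]
[[-0.14299, -0.00084, -0.07827], [1.24008, -0.16769, 0.89362], [0.05949, -0.73441, 1.04016]]
[[-0.14299, -0.00084, -0.07827], [1.24008, -0.16769, 0.89362], [0.05949, -0.73441, 1.04016]]
```

The wrist view, with fingers and handle in one image, puts the green top at about (317.5,293) and the finger midline at column 318.6. That calls for a shift of about 0.6 mm towards -x and +y. I'll descend with that.

servo_tool(increments=[{"twist":[0,0,0],"dp":[2.9,1.7,-9.4],"grip":-1},{"twist":[0,0,0],"dp":[5.8,3.3,-18.9],"grip":-1},{"twist":[0,0,0],"dp":[8.7,5,-28.3],"grip":-1},{"twist":[0,0,0],"dp":[11.5,6.7,-37.7],"grip":-1},{"twist":[0,0,0],"dp":[14.4,8.3,-47.2],"grip":-1},{"twist":[0,0,0],"dp":[17.3,10,-56.6],"grip":-1},{"twist":[0,0,0],"dp":[17.3,10,-56.6],"grip":-1},{"twist":[0,0,0],"dp":[17.3,10,-56.6],"grip":-1},{"twist":[0,0,0],"dp":[17.3,10,-56.6],"grip":-1},{"twist":[0,0,0],"dp":[17.3,10,-56.6],"grip":-1}])

```text
clock: 3.58
eef_pos: [0.5368, 0.0766, 0.1103]
tcp_rot: [0.462, 0.535, -0.25, 0.662]
force: [-0.8, -0.0, -0.5]
gripper_width: 1.0
```

```bash
python3 look.py wrist3
```

```text
[0.5368 0.0766 0.1103] 0.008906133098212303
g [288, 333, 70, 27, 865] [327.9 348.1] [24.6 66.9]
err mm in link x,y: 2.03 12.29
r [267, 24, 105, 114, 9311] [319.   80.4] [103.7 112.5]
err mm in link x,y: -0.87 0.96
[[ 2.9e-03 -7.0e-04 -1.0e+00]
 [ 1.0e+00  8.0e-04  2.9e-03]
 [ 8.0e-04 -1.0e+00  7.0e-04]]
TCP rel G link axes [ -0.16   0.81 -18.56]
```

View pics/wrist3.png

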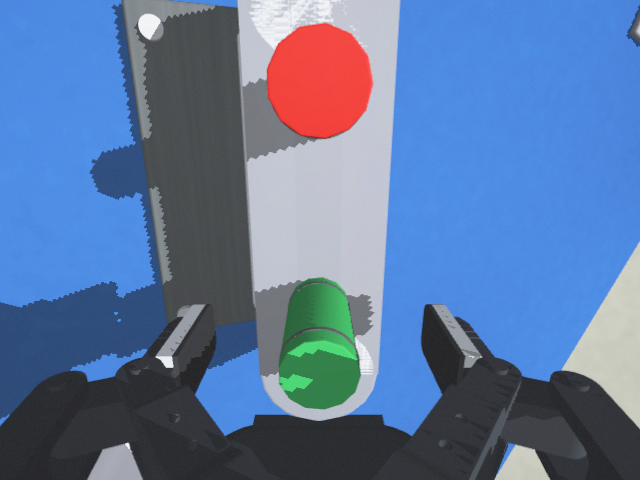

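The handle top sits at columns 279–360 (centre 319.5) between pads centred on 318.6, and it looks clean. Closing now.

servo_tool(increments=[{"twist":[0,0,0],"dp":[0,0,0],"grip":1},{"twist":[0,0,0],"dp":[0,0,0],"grip":1},{"twist":[0,0,0],"dp":[0,0,0],"grip":1},{"twist":[0,0,0],"dp":[0,0,0],"grip":1},{"twist":[0,0,0],"dp":[0,0,0],"grip":1},{"twist":[0,0,0],"dp":[0,0,0],"grip":1},{"twist":[0,0,0],"dp":[0,0,0],"grip":1},{"twist":[0,0,0],"dp":[0,0,0],"grip":1},{"twist":[0,0,0],"dp":[0,0,0],"grip":1},{"twist":[0,0,0],"dp":[0,0,0],"grip":1}])

```text
clock: 4.47
eef_pos: [0.5367, 0.0765, 0.1104]
tcp_rot: [0.462, 0.535, -0.25, 0.662]
force: [-2.6, -0.9, 5.0]
gripper_width: 0.313
```

```bash
cat > st.py <<'E'
from h import *
s=arm.read_state(); L=np.c_[XL,YL,Z]
M=R.from_quat(s['tcp_rot']).as_matrix()
print(s['clock'],"TCP-G link mm",((s['eef_pos']-G)@L*1e3).round(2),"F link",(L.T@s['force']).round(2),"Tq link",(L.T@s['ft_torque']).round(3),"w",round(float(s['gripper_width']),3),"tool x in link",(L.T@M[:,0]).round(4), "jaw",(L.T@M[:,1]).round(4))
E
python3 st.py
```

```text
4.4667 TCP-G link mm [ -0.21   0.82 -18.43] F link [-0.85  0.47  5.59] Tq link [-0.02   0.314 -0.01 ] w 0.313 tool x in link [ 2.9e-03 -7.0e-04 -1.0e+00] jaw [1.0e+00 9.0e-04 2.9e-03]
```

Gripped: width 0.31, low side force. I'll draw the first 12 mm and check the force.

servo_tool(increments=[{"twist":[0,0,0],"dp":[-0.6,-0.33,1.88],"grip":1},{"twist":[0,0,0],"dp":[-1.2,-0.65,3.76],"grip":1},{"twist":[0,0,0],"dp":[-1.8,-0.98,5.64],"grip":1},{"twist":[0,0,0],"dp":[-2.4,-1.3,7.52],"grip":1},{"twist":[0,0,0],"dp":[-3.0,-1.63,9.4],"grip":1},{"twist":[0,0,0],"dp":[-3.6,-1.95,11.28],"grip":1},{"twist":[0,0,0],"dp":[-3.6,-1.95,11.28],"grip":1},{"twist":[0,0,0],"dp":[-3.6,-1.95,11.28],"grip":1},{"twist":[0,0,0],"dp":[-3.6,-1.95,11.28],"grip":1},{"twist":[0,0,0],"dp":[-3.6,-1.95,11.28],"grip":1}])

```text
clock: 5.3
eef_pos: [0.5331, 0.0747, 0.1213]
tcp_rot: [0.462, 0.535, -0.25, 0.662]
force: [1.1, -0.3, -2.1]
gripper_width: 0.315
```

```bash
python3 st.py
```

```text
5.3 TCP-G link mm [-0.29  0.91 -6.78] F link [ 0.05 -0.79 -2.23] Tq link [0.023 0.278 0.026] w 0.315 tool x in link [ 2.5e-03 -3.0e-04 -1.0e+00] jaw [1.0e+00 7.0e-04 2.5e-03]
```

The only force is the gauge's weight. I'll draw 25 mm more.

servo_tool(increments=[{"twist":[0,0,0],"dp":[-0.94,-0.51,2.94],"grip":1},{"twist":[0,0,0],"dp":[-1.88,-1.02,5.87],"grip":1},{"twist":[0,0,0],"dp":[-2.82,-1.53,8.81],"grip":1},{"twist":[0,0,0],"dp":[-3.76,-2.04,11.75],"grip":1},{"twist":[0,0,0],"dp":[-4.7,-2.54,14.69],"grip":1},{"twist":[0,0,0],"dp":[-5.64,-3.05,17.62],"grip":1},{"twist":[0,0,0],"dp":[-6.58,-3.56,20.56],"grip":1},{"twist":[0,0,0],"dp":[-7.52,-4.07,23.5],"grip":1},{"twist":[0,0,0],"dp":[-7.52,-4.07,23.5],"grip":1},{"twist":[0,0,0],"dp":[-7.52,-4.07,23.5],"grip":1}])

```text
clock: 6.13
eef_pos: [0.5257, 0.0705, 0.1452]
tcp_rot: [0.462, 0.534, -0.25, 0.662]
force: [-0.1, 0.1, -1.2]
gripper_width: 0.318
```

servo_tool(increments=[{"twist":[0,0,0],"dp":[0,0,0],"grip":1},{"twist":[0,0,0],"dp":[0,0,0],"grip":1},{"twist":[0,0,0],"dp":[0,0,0],"grip":1},{"twist":[0,0,0],"dp":[0,0,0],"grip":1},{"twist":[0,0,0],"dp":[0,0,0],"grip":1},{"twist":[0,0,0],"dp":[0,0,0],"grip":1},{"twist":[0,0,0],"dp":[0,0,0],"grip":1},{"twist":[0,0,0],"dp":[0,0,0],"grip":1},{"twist":[0,0,0],"dp":[0,0,0],"grip":1},{"twist":[0,0,0],"dp":[0,0,0],"grip":1}])

```text
clock: 6.97
eef_pos: [0.5256, 0.0706, 0.1449]
tcp_rot: [0.462, 0.535, -0.25, 0.662]
force: [0.0, -1.0, -0.4]
gripper_width: 0.31
```

```bash
python3 st.py; python3 - <<'E'
from h import *
s=arm.read_state()
for n in("scene","side","wrist"):
    im=arm.capture(n); cv2.imwrite(f"pics/{n}4.png",im[:,:,::-1])
    x,y,w,h,f={"scene":(310,160,140,120,5),"side":(230,150,140,120,5),"wrist":(200,200,240,180,3)}[n]
    cv2.imwrite(f"pics/{n}4z.png",cv2.resize(im[y:y+h,x:x+w,::-1],None,fx=f,fy=f,interpolation=cv2.INTER_CUBIC))
E
```

```text
6.9667 TCP-G link mm [-0.27  0.88 18.27] F link [-0.52 -0.87 -0.19] Tq link [-0.023  0.287  0.015] w 0.31 tool x in link [ 2.6e-03 -4.0e-04 -1.0e+00] jaw [1.0e+00 8.0e-04 2.6e-03]
```

View pics/scene4z.png

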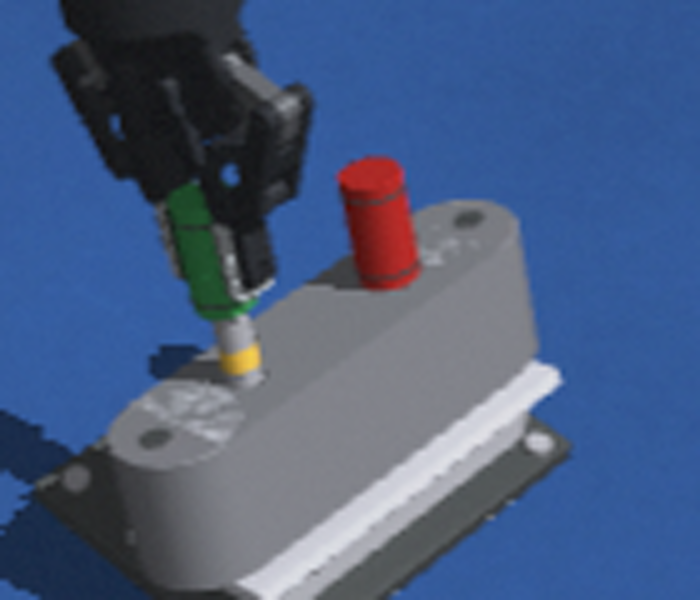

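View pics/side4z.png

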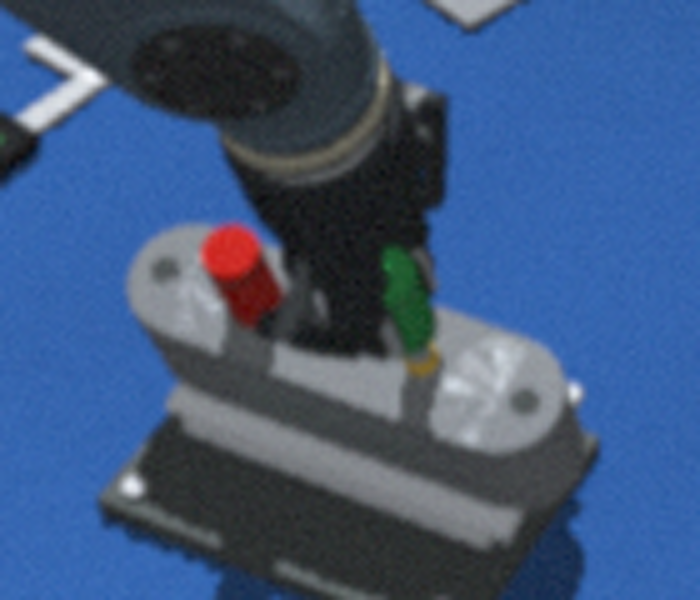

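View pics/wrist4z.png

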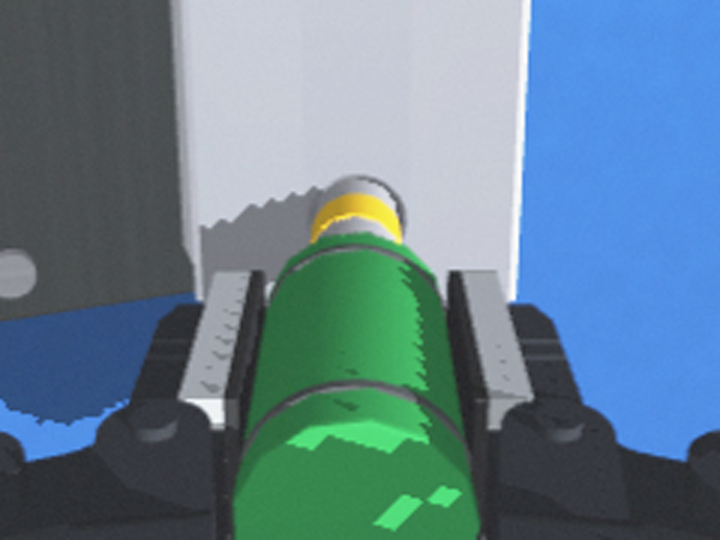

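All three views show the whole band out, a short stretch of bare steel below it, and the pin still in the bore. I'll measure that before handing in.

```bash
python3 - <<'E'
from h import *
s=arm.read_state(); 
im=cv2.imread("pics/scene4.png")[:,:,::-1].copy()
b=[b for b in blobs(mask(im,'y'),8) if 340<b[1][0]<380 and 210<b[1][1]<250]; print([(x[0],x[1]) for x in b])
A=lambda k:G+Z*k   # height above mouth = k+.026
for h in(0,.005,.0067,.0117,.0167,.037): print(h,proj("scene",[A(h-.026)]).round(1))
c=b[0][1]; hs=np.linspace(0,.03,301); P=proj("scene",[A(h-.026) for h in hs])
print("band centre height mm",hs[np.argmin(np.linalg.norm(P-c,axis=1))]*1e3, "min px",np.linalg.norm(P-c,axis=1).min())
for n in("scene","side"):
    im=cv2.imread(f"pics/{n}4.png")[:,:,::-1].copy(); print(n,[ (q[0],q[1].round(1)) for q in blobs(mask(im,'r'))])
E
python3 st.py
```

```text
[([354, 229, 8, 6, 31], array([357.48387097, 231.93548387]))]
0 [[358.5 234.1]]
0.005 [[358.1 232.2]]
0.0067 [[357.9 231.5]]
0.0117 [[357.4 229.5]]
0.0167 [[357.  227.5]]
0.037 [[355.  219.4]]
band centre height mm 5.8999999999999995 min px 0.5080168827663487
scene [([378, 192, 15, 26, 270], array([385.4, 204.1]))]
side [([271, 196, 15, 19, 175], array([277.8, 204.2]))]
7.1167 TCP-G link mm [-0.25  0.88 18.28] F link [-0.14 -0.14 -1.43] Tq link [0.012 0.243 0.003] w 0.311 tool x in link [ 2.6e-03 -4.0e-04 -1.0e+00] jaw [1.0e+00 8.0e-04 2.6e-03]
```

```bash
python3 - <<'E'
from h import *
c=np.array([357.48,231.94]); o=T("scene")[:3,3]; v=o-G; v-=Z*(v@Z); v/=np.linalg.norm(v)
hs=np.linspace(0,.03,301); P=proj("scene",[G+Z*(h-.026)+v*.0073 for h in hs])
print("band centre height mm",hs[np.argmin(np.linalg.norm(P-c,axis=1))]*1e3)
E
```

```text
band centre height mm 10.4
```

The image puts the band's lower edge about 5.4 mm above the mouth, and the arm's travel gives 6.7 mm. Both are well inside 0–15 mm. The arm is steady and side force is under 1 N, so I'm handing in.

```bash
python3 -c "
from cell import arm
print(arm.hand_in())"
```

```text
the job is handed in; nothing more can be done
None
```

I gripped the green gauge by its handle and drew it about 36.7 mm along the leaning bore. I handed in at about 7 s of the 35 s, still holding it there.

**Band clearance:** the whole yellow band is clear in the scene, side and wrist views. The bare steel below it measures 6.7 mm by arm travel and about 5.4 mm by the scene image. The two differ by 1.3 mm, which is within the 2 mm calibration error. About 25 mm of pin remains in the bore.

**Alignment and grip:** the tool axis was within about 0.2° of the bore axis I had worked out from the pictures. Side force stayed under about 1 N, and the last reading was mostly the gauge's weight. The wrist view showed the pin in the mouth with a gap visible around it.

**Other objects:** the red gauge is in the same place in the before and after pictures, to within 0.3 pixels. The arm was not taken near the cup or the caliper; I did not measure them again.

**Checks that disagreed:**
- One early wrist measurement was wrong because the arm was still settling, so I repeated it at rest.
- The wrist camera's calibration changed by about 2 mm sideways between poses, so I centred the grip by the fingers' own position in the image.

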